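# Nip the salt shaker in the jar holder, taking up the play of its slide

## Robot

A 6-joint arm with a two-finger parallel gripper is mounted at the origin on a cart in front of the work surface, level with it; the furniture and walls round the work are solid. World frame = base frame: x ahead of the robot, y to its left, z up, the work surface at z = 0. Lengths are in mm, angles in rad, forces in N, time in s.
With the tool pointing down it reaches from about 350 to 875 mm from the base axis. Payload 4.2 kg.
Tool frame: the origin (TCP) lies between the finger pads; the fingertips stand 25 mm ahead of it and the grasp point (between the pads) lies 6 mm ahead of it; z points along the fingers, y is the line along which they close (so a half turn about z gives the same grasp; the last joint's range is limited). The gripper opens to 85 mm and grips with 20 to 120 N. Pads are 22 mm wide; open, the fingers measure 114 mm over their backs; the gripper's body (76 mm by 85 mm) begins 54 mm behind the grasp point. The pads swing forward as they close: fully open they stand 13 mm farther back than shut.
Start: joints at [1.57, 0.385, 0.008, 0, -1.194, -0.259], TCP at [160.523, 604.013, 256.312] pointing down, gripper open.
Joint ranges: [-3.14, 3.14], [-1.21, 2.06], [-1.07, 1.41], [-3.16, 2.05], [-2.99, -0.16], [-3.1, 3.1]. Speed limits (rad/s): [2.79, 2.79, 3.14, 3.14, 3.14, 3.14].

## Interface

Orientations are given as a unit quaternion [x, y, z, w].
In Python, from bench import arm gives the robot as it stands.
- The arm moves only by the shell command python3 -m pendant 'ROWS'. ROWS is JSON, a list of rows, each a list of 7 numbers: the shift along the tool's x, y, z in m, then the turn, a rotation vector about the tool's x, y, z in degrees, then the finger opening in m, from 0 to 0.0854. In form: [[x, y, z, wx, wy, wz, fingers], ...]. A call has 1 to 12 rows; each row shifts and turns the commanded pose from where the row before left it, along the tool's axes as they then stand; what a row does not reach is not made up. A row lasts 1/10 s, in which the tool goes at most 50 mm and 8.59 degrees, less where a joint would pass 70% of its speed; a pose out of reach is approached as far as the arm can. A call is refused whole if a number of a shift passes 0.05 or a number of a turn 8.59, either way. A call with a gripper value outside its range is refused whole. The fingers move at their own pace and stop on an object; the grip force is fixed at half the most. Time passes only in rows, so rows that do not move let the fingers close. It gives the time, the measured TCP pose, the force, the opening and the grip force at its end, in the units of the state.
- arm.read_state(): the state, without advancing time (a new reading comes with each control period).
- arm.get_image(name): name is "scene" or "side" or "wrist"; returns a dict with "image" (384x512x3 uint8, red, green, blue), "fx", "fy", "cx", "cy" (pixels), "xyz" and "rotation" of the camera in the world. Camera axes: x right, y down, z forward; pixel columns grow to the right and rows downward; lengths in mm; the calibration is good to about 2 mm. A picture is of the moment at which its call begins. There is no depth.
- arm.job_done(): hands the job in; it is judged then, once.
The state is a dict: "clock": time; "joints": joint angles; "joint_vel": joint speeds; "joint_efforts": joint torques, N m; "position": TCP position; "ee_rot": TCP orientation; "contact_force": force on the tool from outside, world axes, zero at the start; "wrist_torque": the same for the moment, N m; "gripper_width": finger opening in mm; "grasp_force": force on a finger pad.
Only numpy, scipy, OpenCV 4.12 (cv2) and the standard library are available. Lean on these libraries where they do the work, as an engineer would, in place of code of your own. Each camera call takes 0.05 s, during which the arm holds its last target. There are 200 camera calls.

## Task

Clamp the salt shaker in the wooden jar holder so that its top can be unscrewed with one hand: pull the sliding jaw wide open by its handle, stand the shaker upright on the board in the middle between the jaws and let go of it, then push the handle towards the fixed jaw until the sliding jaw nips the shaker gently (about 7 N, never more than 18 N on the shaker), and let go of the handle. The handle has play in the jaw, so always come up to the nip in the closing direction and leave the handle bearing on the jaw; easing it back leaves the jaw loose, so after going too far draw off and come up again. Move the jaw only by its handle and leave the other things where they are.

Things in the scene. Friction and masses are not known exactly. Their poses are not given: they have to be found in the camera images.
- holder: Jar holder, fixed: pale wooden board 240 x 84 mm, top 14 mm above the worktop. Origin on the worktop under the board (board x -110 to 130 mm); x is the clamping direction, from handle to sliding jaw to fixed jaw, z up. Fixed jaw at the +x end, 74 mm wide, top 58 mm above the worktop; its face is a shallow V, bottom at x = 95 mm on the centre line y = 0, each half leaning 15 degrees.
- seat (a point): Where the middle of the shaker's foot comes when it is nipped: on the board's top on the centre line, at x = +72 mm in the holder's frame; same axes as the holder. The shaker need only be set down within 20 mm of here, clear of the open jaw; the closing jaw slides it home.
- jaw (a joint): Slide of the jaw, m, grows as it closes: clear width to the bottom of the V is 75 mm - value. Wide open at 0 (travel -4 to 60 mm), at the start far too closed for the shaker, nips it near 31 mm. Pushed by nothing but the handle; drags with about 2 N and stays where left, but that drag is too weak to hold a proper nip by itself.
- jaw_face (a point): Middle of the sliding jaw's rubber face (64 mm wide, top 58 mm above the worktop), 37 mm above the worktop, at holder x = 20 mm + joint value; axes as the holder. The jaw reaches 20 mm back from it; behind, a flat aluminium frame (up to 26 mm above the worktop) runs round the handle's foot.
- handle (a joint): Slide of the handle, m, grows in the closing direction. Drags with about 9 N and holds where it is left. It has about 12 mm of play in the jaw's frame: handle minus jaw is about +6 mm when it bears on the jaw to close it, -6 mm when it bears to open it, anything between at the start; in between the jaw does not follow.
- handle_grip (a point): Middle of the handle's upright grip: grey block 20 mm along the holder's x, 36 mm across, from 42 to 88 mm above the worktop, this point at 65 mm, at holder x = -55 mm + joint value; 69 mm behind jaw_face when it bears on the jaw to close it, 81 mm when it bears to open it. At least 40 mm free before and behind it above the frame.
- shaker: The salt shaker to clamp, the only one here: round, grey top, clear below, 44 mm across, 90 mm high (34 mm across above 74 mm), 0.08 to 0.18 kg, loose on the worktop to the right of the holder. Origin at the centre of its underside, z up.
- low_pot: Bystander: low round pot with lid, 62 mm across, 35 mm high, loose. Origin under its centre.
- spice: Bystander: spice jar 40 mm across, 105 mm high with dark cap, loose. Origin under its centre.
- tin: Bystander: food tin 58 mm across, 72 mm high, loose. Origin under its centre.
Mind the look-alikes: they are no part of the job. Leave any purple or turquoise look-alike of the shaker alone.

How it is judged (in metres and radians):
On the way, in this order (a step that is already met when the one before it is completed fails the run):
1. the jaw is drawn wide open (joint jaw under 12 mm) (value of joint jaw below 0.012 m), for 0.1 s.
2. the shaker stands upright on the board between the jaws, let go of, before the jaw is closed (z of shaker in the frame of seat between -0.004 and 0.004 m and horizontal distance between shaker and seat below 0.03 m and angle between shaker's own z axis and vertical below 0.1 rad and value of joint jaw below 0.022 m and contact force between the fingers and shaker below 0.1 N), for 0.2 s.
At the end, for the whole second after the job is handed in: The shaker stands upright (within 0.1 rad) on the board against the fixed V jaw, its middle within 4 mm of the seat, at rest; the sliding jaw still presses on it with more than 3 N, and the handle bears on the jaw in the closing direction (less than 1.2 mm of play left there) (horizontal distance between shaker and seat below 0.004 m and z of shaker in the frame of seat between -0.004 and 0.004 m and angle between shaker's own z axis and vertical below 0.1 rad and contact force between shaker and jaw above 3 N and x of handle_grip in the frame of jaw_face above -0.0702 m and linear speed of shaker below 0.01 m/s); the robot touches nothing.
It fails at once if the jaw presses the shaker with more than 18 N (contact force between shaker and jaw above 18 N).
It fails at once if the fingers push the jaw itself (more than 4 N) (contact force between the fingers and jaw above 4 N).
It fails at once if a bystander is shifted by more than 20 mm (distance of any of low_pot, spice, tin from where it was at the start of the episode above 0.02 m).
It also fails if it takes over 69 s, if anything falls off the work surface, if the arm or the gripper's body presses on something with over 40 N, if the wrist force passes 120 N, or if a joint passes its speed limit or range.

## Working session

There is one attempt and no reset: what is moved stays moved. The work goes in short steps, Python scripts to look and compute and a shell command to move; the robot and the scene stay as the last step left them, time stands still between calls to the robot, and variables do not carry over. Pictures are saved under pics/ and viewed, at most 12 in all, crops included, and the job is handed in when it is done.

```bash
mkdir -p pics; ls; cat > h.py <<'E'
import numpy as np, cv2
from bench import arm
def shot(n,f):
    d=arm.get_image(n); cv2.imwrite('pics/'+f,d['image'][:,:,::-1]); 
    np.save('pics/'+f+'.npy',np.array([d['fx'],d['fy'],d['cx'],d['cy'],*np.ravel(d['xyz']),*np.ravel(d['rotation'])])) if np.size(d['rotation'])==9 else print(d['rotation'])
    return d
def cal(f): 
    v=np.load('pics/'+f+'.npy'); return v[:4],v[4:7],v[7:].reshape(3,3)
def ray(f,u,v):
    k,o,R=cal(f); return o,R@np.array([(u-k[2])/k[0],(v-k[3])/k[1],1])
def onz(f,u,v,z):
    o,d=ray(f,u,v); return o+d*(z-o[2])/d[2]
def tri(a,b):
    (o,d),(p,e)=ray(*a),ray(*b); d=d/np.linalg.norm(d);e=e/np.linalg.norm(e)
    s=np.linalg.lstsq(np.c_[d,-e],p-o,rcond=None)[0]; x,y=o+d*s[0],p+e*s[1]
    return (x+y)/2,np.linalg.norm(x-y)
def proj(f,P):
    k,o,R=cal(f); c=R.T@(np.array(P)-o); return k[:2]*c[:2]/c[2]+k[2:]
E
python3 - <<'E'
from h import *
s=arm.read_state();print(s)
a=[shot(n,n+'0.png') for n in('scene','side','wrist')]
for d in a: print(d['xyz'],d['rotation'],d['fx'])
cv2.imwrite('pics/all.png',cv2.resize(np.hstack([a[0]['image'],a[1]['image']])[:,:,::-1],(800,300)))
E
```

```text
pics
{'clock': 0.0, 'joints': array([ 1.56956491e+00,  3.85543378e-01,  6.59879324e-03, -5.21576324e-04,
       -1.19398197e+00, -2.58593296e-01]), 'joint_vel': array([-0.00072086, -0.0016694 , -0.00195107,  0.00044091,  0.00044536,
       -0.00086587]), 'joint_efforts': array([-1.47500683e-03, -3.92289948e+01,  1.88399452e+01,  4.18600515e+00,
       -4.61585078e-03, -4.90221964e-06]), 'position': array([160.4110132 , 603.50464877, 255.21554429]), 'ee_rot': array([ 9.91560190e-01, -1.29642569e-01, -1.03703196e-04,  1.08741355e-03]), 'contact_force': array([0.32141904, 0.01465384, 0.77045079]), 'wrist_torque': array([-0.0409176 ,  0.02461922,  0.02719327]), 'grasp_force': 0.0, 'gripper_width': 85.50582613513505}
[ 0.86867092 -0.28072929  0.11841182 -0.39061559]
[ 0.82717292 -0.1651142   0.1195254  -0.52367541]
[-0.60390212  0.78606498  0.10361004 -0.08166412]
[ 206.05370947 -387.33483096  675.61382366] [ 0.86867092 -0.28072929  0.11841182 -0.39061559] 420.2737805987085
[ 258.62258333 -503.63733684  432.35176571] [ 0.82717292 -0.1651142   0.1195254  -0.52367541] 376.54498642487664
[223.34533269 586.46542907 372.21875774] [-0.60390212  0.78606498  0.10361004 -0.08166412] 314.6115763855957
```

```bash
python3 - <<'E'
s=open('h.py').read()
i=s.index("    np.save");j=s.index("    return d\n")
s=s[:i]+"    np.save('pics/'+f+'.npy',np.array([d['fx'],d['fy'],d['cx'],d['cy'],*d['xyz'],*Rot.from_quat(d['rotation']).as_matrix().ravel()]))\n"+s[j:]
s="from scipy.spatial.transform import Rotation as Rot\n"+s
open('h.py','w').write(s)
E
python3 - <<'E'
from h import *
a=[shot(n,n+'0.png') for n in('scene','side','wrist')]
E
```

```text
(no output)
```

View pics/scene0.png

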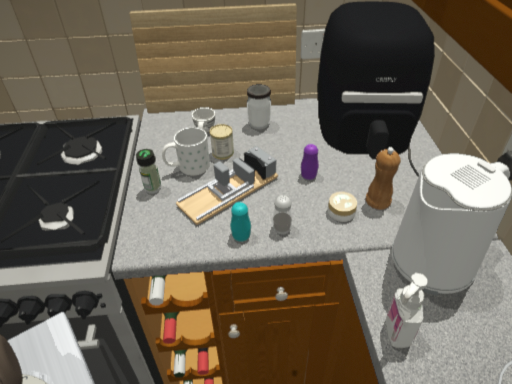

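View pics/side0.png

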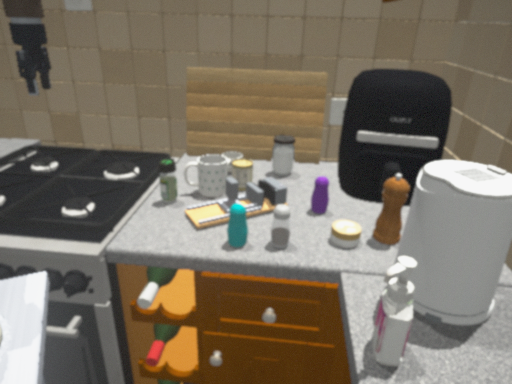

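The scene view shows the holder at (228,187) with its handle at (221,175), jaw at (243,167) and fixed jaw at (262,160). Shaker candidates:
- grey-topped clear one at (283,215)
- turquoise (240,222)
- purple (310,162)
- large glass jar (259,107)
- spice (149,170)
- mill (382,180)

By the description I choose (283,215). The side view agrees: shaker at (281,227), holder at (230,208). Next is a close crop.

```bash
python3 - <<'E'
from h import *
i=cv2.imread('pics/scene0.png')[130:250,165:305]; j=cv2.imread('pics/side0.png')[165:255,175:305]
a=cv2.resize(i,None,fx=3,fy=3,interpolation=cv2.INTER_CUBIC); b=cv2.resize(j,None,fx=3,fy=3,interpolation=cv2.INTER_CUBIC)
W=cv2.imread('pics/wrist0.png'); W=cv2.resize(W,(312,234))
c=np.zeros((594,800,3),np.uint8); c[:360,:420]=a; c[:270,-380:]=b[:,:380]; c[360:,:312]=W
cv2.imwrite('pics/c1.png',c)
print(proj('scene0.png',[160,604,256]),proj('side0.png',[160,604,256]),proj('scene0.png',[0,0,0]))
print(onz('scene0.png',283,234,0),onz('side0.png',281,246,0),tri(('scene0.png',283,198),('side0.png',282,207)))
E
```

```text
[-35.74256696  84.4173883 ] [38.41056333 86.2714221 ] [-10.03930234 446.07973158]
[583.09472151  68.19333191   0.        ] [590.47390403  71.74618372   0.        ] (array([596.67294676,  89.22599866,  81.59797723]), np.float64(0.3753301596150428))
```

View pics/c1.png

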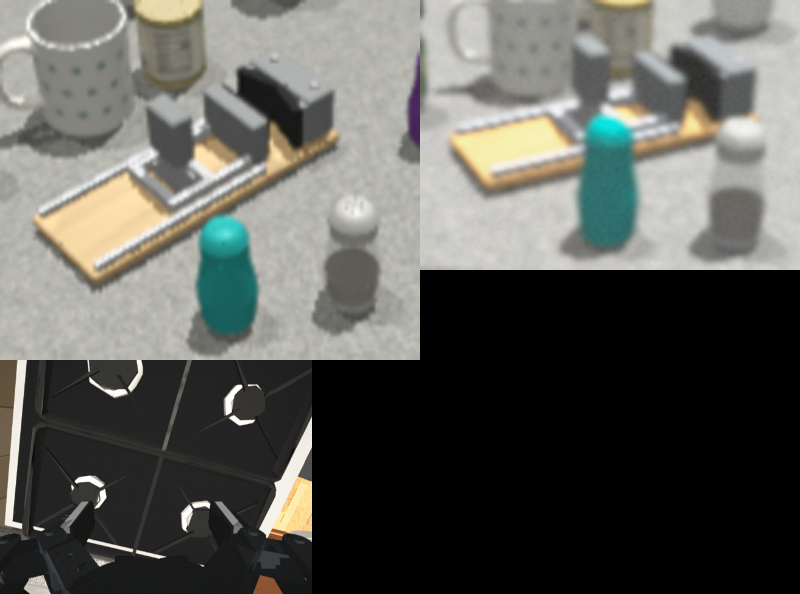

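The crop confirms the grey-topped clear shaker at crop (352,250), i.e. scene (282,213), with the turquoise look-alike at crop (227,275). The handle's top is at crop (168,106). The board corners are at crop (37,222), (97,284) and (337,135).

```bash
python3 - <<'E'
from h import *
S=lambda u,v:(165+u/3,130+v/3); D=lambda u,v:(175+(u-420)/3,165+v/3)
s,d='scene0.png','side0.png'
c=[onz(s,*S(*p),14) for p in [(37,220),(97,280),(337,132)]]
e=[onz(d,*D(*p),14) for p in [(450,142),(490,186),(758,118)]]
for x in (c,e): print(*np.round(x,0),np.linalg.norm(x[0]-x[1]),np.linalg.norm(x[1]-x[2]))
print('handle top',tri((s,*S(168,107)),(d,*D(590,46))), onz(s,*S(168,107),88))
print('jaw top R corner',tri((s,*S(266,124)),(d,*D(684,80))))
print('jaw top L corner',tri((s,*S(210,88)),(d,*D(640,55))))
print('shaker',tri((s,*S(354,212)),(d,*D(741,128))), onz(s,*S(352,305),0),onz(d,*D(735,244),0))
print('teal',tri((s,*S(225,232)),(d,*D(607,130))))
E
```

```text
[440. 270.  14.] [446. 190.  14.] [682. 217.  14.] 80.11712293798453 236.87132480903452
[437. 260.  14.] [447. 184.  14.] [681. 211.  14.] 75.96924393521661 235.99818817962284
handle top (array([549.99377873, 252.97261772,  80.83129937]), np.float64(0.01361000738525072)) [545.85581182 245.25596795  88.        ]
jaw top R corner (array([615.03243795, 218.57990668,  55.6132945 ]), np.float64(1.9411143874371222))
jaw top L corner (array([607.12612166, 285.9605552 ,  50.55531494]), np.float64(0.5946239188063877))
shaker (array([590.56833672,  80.13889467,  85.30750438]), np.float64(1.5578868945403572)) [585.97782468  74.19256905   0.        ] [587.95155622  71.39627753   0.        ]
teal (array([512.34063047, 121.05359198,  78.79554917]), np.float64(1.2568431854091155))
```

```bash
python3 -m pendant '[[0.036,0.023,0,0,0,0,0.085],[0.036,0.023,0,0,0,0,0.085],[0.036,0.023,0,0,0,0,0.085],[0.036,0.023,0,0,0,0,0.085],[0.036,0.023,0,0,0,0,0.085],[0.036,0.023,0,0,0,0,0.085],[0.036,0.023,0,0,0,0,0.085],[0.036,0.023,0,0,0,0,0.085],[0.036,0.023,0,0,0,0,0.085],[0.036,0.023,0,0,0,0,0.085],[0.036,0.023,0,0,0,0,0.085],[0.036,0.023,0,0,0,0,0.085]]' && python3 -m pendant '[[0,0,0,0,0,-7.2,0.085],[0,0,0,0,0,-7.2,0.085],[0,0,0,0,0,-7.1,0.085],[0,0,0,0,0,0,0.085],[0,0,0,0,0,0,0.085],[0,0,0,0,0,0,0.085]]'
python3 - <<'E'
from h import *
s=arm.read_state();print(s['position'],s['joints'],Rot.from_quat(s['ee_rot']).as_matrix().round(3).tolist())
d=shot('wrist','w1.png');print(d['xyz'])
cv2.imwrite('pics/w1b.png',cv2.resize(d['image'][:,:,::-1],(800,600),interpolation=cv2.INTER_CUBIC))
E
```

```text
clock: 1.5
position: [508.1, 224.9, 256.5]
ee_rot: [0.992, -0.129, 0.0, -0.0]
contact_force: [1.3, 0.2, 0.2]
gripper_width: 85.0
grasp_force: 0.0
clock: 2.1
position: [507.0, 226.4, 256.3]
ee_rot: [0.998, 0.057, -0.0, -0.0]
contact_force: [1.4, -0.2, -0.1]
gripper_width: 85.3
grasp_force: 0.0
[507.03290225 226.40379812 256.32484912] [ 7.11856564e-01  2.66420412e-01 -1.65418769e-01 -2.92786344e-05
 -1.13897993e+00  9.72867819e-01] [[0.994, 0.114, -0.0], [0.114, -0.994, 0.0], [-0.0, -0.0, -1.0]]
[571.71552845 233.63692932 373.21681101]
```

View pics/w1b.png

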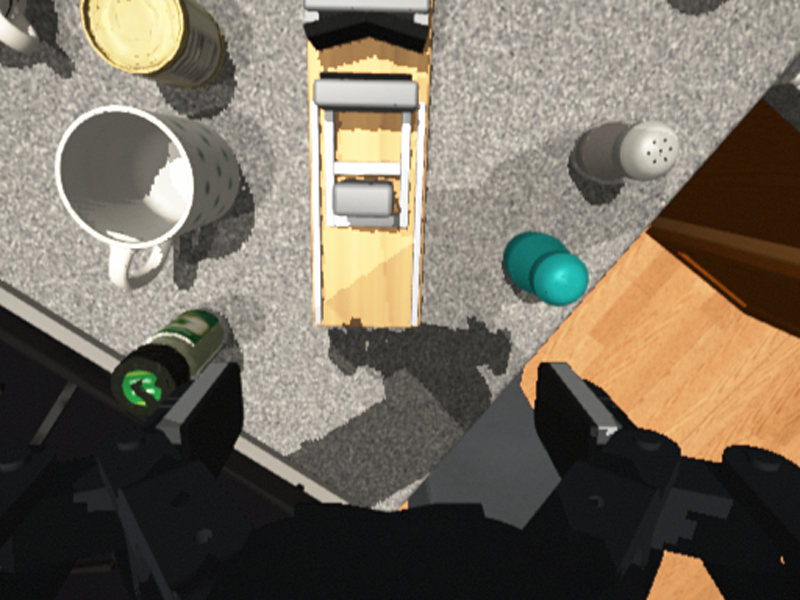

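The wrist view shows the board's near corners at (316,326) and (419,326), the handle's top at (363,198) and the jaw's top at (366,94). The fixed V jaw is at (367,30), the shaker's top at (652,150) with its foot near (597,155), the turquoise look-alike at (555,270), and the tin at (140,30).

```bash
python3 - <<'E'
from h import *
w='w1.png'; P=lambda u,v:(u*.64,v*.64)
z=lambda u,v,h:onz(w,*P(u,v),h)
a,b,r,l=[z(*p,14) for p in [(316,326),(419,326),(431,60),(310,60)]]
print(a,b,np.linalg.norm(a-b)); 
for p,q in ((b,r),(a,l)): print('yaw',np.degrees(np.arctan2(*(q-p)[1::-1])))
print('board far R',z(433,30,14))
hs=[z(*p,88) for p in [(333,181),(391,181),(394,212),(334,214)]]; print('handle',np.round(hs,1).tolist(),np.mean(hs,0))
js=[z(*p,58) for p in [(314,80),(417,80)]]; print('jaw top face edge',np.round(js,1).tolist())
print('V',z(308,45,58),z(367,20,58))
print('shaker cap centre z80', z(652,150,80), tri((w,*P(655,150)),('scene0.png',165+354/3,130+203/3)))
S=lambda u,v:(165+u/3,130+v/3)
print('handle tri',tri((w,*P(333,181)),('scene0.png',*S(158,95))),'tin',z(135,30,72))
# auto: bright cap mask
im=cv2.imread('pics/w1.png');g=cv2.cvtColor(im,cv2.COLOR_BGR2GRAY)
E
```

```text
[437.91416332 274.05179945  14.        ] [446.9157974  194.88648169  14.        ] 79.67544762045246
yaw 5.015550618080298
yaw 5.5311419544060145
board far R [653.99313639 212.62981204  14.        ]
handle [[553.5, 262.7, 88.0], [557.3, 230.0, 88.0], [540.1, 226.2, 88.0], [535.0, 260.6, 88.0]] [546.46962419 244.86878563  88.        ]
jaw top face edge [[609.1, 282.0, 58.0], [616.0, 221.0, 58.0]]
V [627.68477948 286.86891634  58.        ] [644.77070658 253.8840571   58.        ]
shaker cap centre z80 [591.20009852  82.81678171  80.        ] (array([591.86401487,  84.81283423,  88.29768385]), np.float64(2.2821935056621308))
handle tri (array([551.31460626, 264.37761812,  84.06813381]), np.float64(4.671070892988299)) tin [621.87258627 380.50187524  72.        ]
```

```bash
python3 -m pendant '[[0.0207,-0.0072,0.02,0,0,0,0.064],[0.0207,-0.0072,0.02,0,0,0,0.064],[0,0,0.035,0,0,0,0.064],[0,0,0.035,0,0,0,0.064],[0,0,0.035,0,0,0,0.064],[0,0,0.025,0,0,0,0.064],[0,0,0.01,0,0,0,0.064],[0,0,0,0,0,0,0.064],[0,0,0,0,0,0,0.064],[0,0,0,0,0,0,0.064]]'
python3 - <<'E'
from h import *
d=shot('wrist','w2.png');cv2.imwrite('pics/w2b.png',d['image'][:,:,::-1])
E
```

```text
clock: 3.15
position: [547.6, 246.1, 78.2]
ee_rot: [0.998, 0.058, 0.002, -0.001]
contact_force: [0.5, 0.4, 0.1]
gripper_width: 64.0
grasp_force: 0.0
```

View pics/w2b.png

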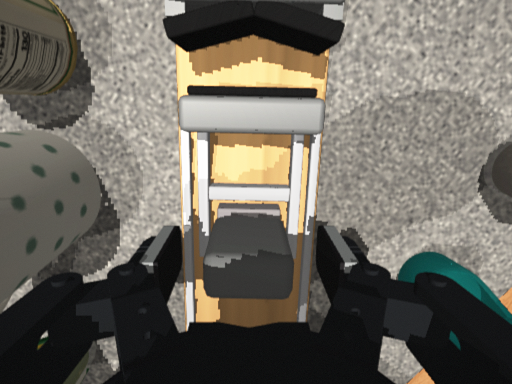

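The handle's top (249,245) lies centred between the open pads (165,255) and (335,255). The jaw is at (252,113), clear of the fingers. I close and draw it open.

```bash
python3 -m pendant '[[0,0,0,0,0,0,0.045],[0,0,0,0,0,0,0.03],[0,0,0,0,0,0,0.02],[0,0,0,0,0,0,0.02],[0,0,0,0,0,0,0.02],[0,0,0,0,0,0,0.02]]'; python3 -m pendant '[[-0.005,0,0,0,0,0,0.02],[-0.008,0,0,0,0,0,0.02],[-0.008,0,0,0,0,0,0.02],[-0.008,0,0,0,0,0,0.02],[-0.008,0,0,0,0,0,0.02],[-0.005,0,0,0,0,0,0.02],[-0.005,0,0,0,0,0,0.02],[-0.004,0,0,0,0,0,0.02],[0,0,0,0,0,0,0.02],[0,0,0,0,0,0,0.02],[0,0,0,0,0,0,0.02]]'
python3 - <<'E'
from h import *
print(arm.read_state()['position'])
d=shot('wrist','w3.png');cv2.imwrite('pics/w3b.png',d['image'][:,:,::-1])
E
```

```text
clock: 3.8
position: [546.9, 246.2, 77.5]
ee_rot: [0.998, 0.057, 0.001, -0.001]
contact_force: [-2.5, 2.6, 5.5]
gripper_width: 35.5
grasp_force: 60.1
clock: 4.9
position: [499.6, 241.7, 77.5]
ee_rot: [0.998, 0.058, 0.004, -0.002]
contact_force: [8.1, 3.8, -1.5]
gripper_width: 35.5
grasp_force: 60.8
[499.58931673 241.72125512  77.48094374]
```

View pics/w3b.png

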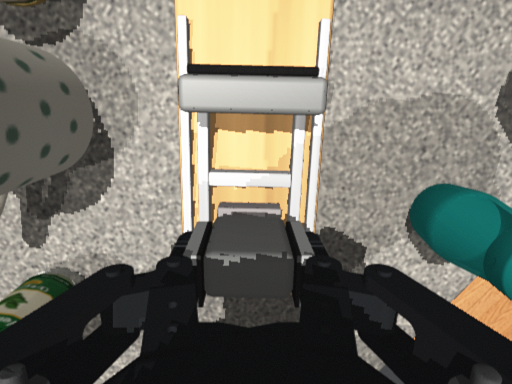

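Jaw top front edge now at row 68 (253,68) and the gap to the fixed jaw has opened beyond the frame. I'll put numbers on it.

```bash
python3 - <<'E'
from h import *
o=np.array([551.7,246.9]); x=np.array([.9936,.113]); y=np.array([-.113,.9936])
H=lambda f,u,v,h:(lambda p:np.round([(p[:2]-o)@x,(p[:2]-o)@y],1))(onz(f,u,v,h))
for f,r in (('w2.png',(87,96)),('w3.png',(65,75))):
    print(f,[H(f,252,q,58) for q in r])
print('handle',H('w2.png',250,215,88))
print('V bottom top edge',H('w2.png',254,6,58),H('w2.png',254,32,58), 'corners',H('w2.png',165,28,58),H('w2.png',342,28,58))
print('board L/R edges w3',H('w3.png',178,40,14),H('w3.png',332,40,14),'rails jaw ends',H('w3.png',180,95,58),H('w3.png',326,95,58))
p=np.array([499.6,241.7]);print('tcp',(p-o)@x,(p-o)@y)
E
```

```text
w2.png [array([65.6, -1.9]), array([62., -2.])]
w3.png [array([26.2, -0.8]), array([22.3, -0.8])]
handle [20.1 -1.1]
V bottom top edge [96.  -2.6] [86.6 -2.6] corners [88.  32.9] [ 88.2 -37.7]
board L/R edges w3 [43.2 38.2] [ 43.4 -43.5] rails jaw ends [14.3 29.3] [ 14.4 -31.8]
tcp -52.35416000000003 0.7205799999999849
```

```bash
python3 -m pendant '[[0,0,0,0,0,0,0.045],[0,0,0,0,0,0,0.06],[0,0,0,0,0,0,0.06],[0,0,-0.03,0,0,0,0.064],[0,0,-0.04,0,0,0,0.07],[0,0,-0.04,0,0,0,0.08],[0,0,-0.04,0,0,0,0.08],[0.004,0.04,0,0,0,0,0.08],[0.004,0.04,0,0,0,0,0.08],[0.004,0.04,0,0,0,0,0.08],[0.004,0.042,0,0,0,0,0.08],[0,0,0,0,0,0,0.08]]';python3 -m pendant '[[0,0,0,0,0,0,0.08],[0,0,0,0,0,0,0.08]]'
python3 - <<'E'
from h import *
s=arm.read_state();print(s['position'],Rot.from_quat(s['ee_rot']).as_matrix().round(3).tolist())
d=shot('wrist','w4.png');print(d['xyz']);cv2.imwrite('pics/w4b.png',d['image'][:,:,::-1])
shot('scene','s4.png')
E
```

```text
clock: 6.15
position: [530.1, 76.5, 226.0]
ee_rot: [0.998, 0.055, -0.001, 0.0]
contact_force: [-0.3, 0.7, 0.1]
gripper_width: 80.1
grasp_force: 0.0
clock: 6.35
position: [530.2, 80.8, 226.1]
ee_rot: [0.998, 0.058, -0.0, 0.0]
contact_force: [-0.5, 0.3, -0.3]
gripper_width: 80.3
grasp_force: 0.0
[530.20452849  80.794289   226.14683666] [[0.993, 0.116, -0.0], [0.116, -0.993, -0.0], [-0.0, 0.0, -1.0]]
[594.92232577  88.15704421 343.02031248]
```

View pics/w4b.png

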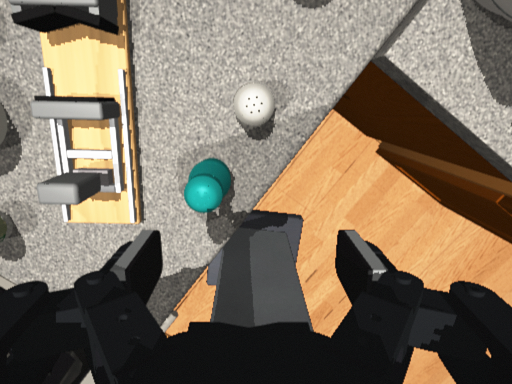

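The shaker is seen from nearly above: grey cap centre (255,104), look-alike (208,185), holder left, jaw open at (75,107).

```bash
python3 - <<'E'
from h import *
im=cv2.imread('pics/w4.png')
c=cv2.HoughCircles(cv2.cvtColor(im,cv2.COLOR_BGR2GRAY)[70:140,215:295],cv2.HOUGH_GRADIENT,1,50,param1=100,param2=12,minRadius=14,maxRadius=26)
print(c)
u,v=c[0,0,:2]+[215,70]
for z in (75,80,88): print(onz('w4.png',u,v,z))
print(tri(('w4.png',u,v),('scene0.png',283,197)),tri(('w4.png',u,v),('side0.png',282,208)), proj('w4.png',[594.9,88.2,0]))
o=np.array([551.9,244.6]); x=np.array([.9936,.113]); y=np.array([-.113,.9936])
print([ (lambda p:np.round([(p[:2]-o)@x,(p[:2]-o)@y],1))(onz('w4.png',a,b,58)) for a,b in((33,97),(115,97),(18,20),(117,20),(66,3))])
E
```

```text
[[[43.5 30.5 22.1]]]
[594.30406714  79.35921148  75.        ]
[594.31560094  79.52333771  80.        ]
[594.33405503  79.78593968  88.        ]
(array([592.78114812,  81.1859073 ,  92.93449981]), np.float64(3.989112765613376)) (array([593.13310741,  80.3291448 ,  84.17108954]), np.float64(2.733630656890614)) [247.92996943  98.46552824]
[array([25.8, 27.2]), array([ 26. , -44.3]), array([86.8, 28.7]), array([ 87. , -52.5]), array([ 99.4, -12.5])]
```

```bash
python3 -m pendant '[[0.031,0.0035,0,0,0,0,0.08],[0.0314,0.0035,0.02,0,0,0,0.08],[0,0,0.04,0,0,0,0.08],[0,0,0.04,0,0,0,0.08],[0,0,0.035,0,0,0,0.08],[0,0,0.02,0,0,0,0.08],[0,0,0.009,0,0,0,0.08],[0,0,0,0,0,0,0.08],[0,0,0,0,0,0,0.07],[0,0,0,0,0,0,0.06],[0,0,0,0,0,0,0.052],[0,0,0,0,0,0,0.048]]'; python3 -m pendant '[[0,0,0,0,0,0,0.044],[0,0,0,0,0,0,0.04],[0,0,0,0,0,0,0.035],[0,0,0,0,0,0,0.03],[0,0,0,0,0,0,0.03]]'
python3 - <<'E'
from h import *
s=arm.read_state();print(s['position'],s['grasp_force'],s['gripper_width'])
E
```

```text
clock: 7.65
position: [593.7, 80.8, 63.3]
ee_rot: [0.998, 0.058, 0.001, -0.0]
contact_force: [0.6, 0.5, 0.4]
gripper_width: 48.3
grasp_force: 0.0
clock: 8.15
position: [594.1, 81.3, 63.7]
ee_rot: [0.998, 0.058, 0.001, -0.0]
contact_force: [-1.1, 2.8, 6.9]
gripper_width: 36.4
grasp_force: 59.0
[594.10240296  81.30637445  63.68088364] 58.981995860813186 36.4002163298113
```

```bash
python3 -m pendant '[[0,0,-0.015,0,0,0,0.03],[0,0,-0.03,0,0,0,0.03],[0,0,-0.03,0,0,0,0.03],[0,0,-0.02,0,0,0,0.03],[0.006,-0.023,0,0,0,0,0.03],[0.008,-0.03,0,0,0,0,0.03],[0.008,-0.032,0,0,0,0,0.03],[0.008,-0.032,0,0,0,0,0.03],[0.008,-0.03,0,0,0,0,0.03],[0.005,-0.02,0,0,0,0,0.03],[0,0,0,0,0,0,0.03],[0,0,0,0,0,0,0.03]]'
python3 - <<'E'
from h import *
s=arm.read_state();print(s['position'],s['grasp_force'],s['gripper_width'],s['contact_force'])
a=shot('scene','s5.png')['image'];b=shot('side','d5.png')['image']
w=shot('wrist','w5.png')['image']
A=cv2.resize(a[90:215,180:310],(400,385),interpolation=cv2.INTER_CUBIC);B=cv2.resize(b[110:235,190:320],(400,385),interpolation=cv2.INTER_CUBIC)
cv2.imwrite('pics/c5.png',np.vstack([np.hstack([A,B]),np.hstack([cv2.resize(w,(280,210)),np.zeros((210,520,3),np.uint8)])])[:,:,::-1])
E
```

```text
clock: 9.35
position: [616.2, 251.1, 156.5]
ee_rot: [0.998, 0.058, -0.001, 0.001]
contact_force: [0.3, -1.0, -1.3]
gripper_width: 35.6
grasp_force: 59.9
[616.17920487 251.12533591 156.45972857] 59.85468024853617 35.56218580298109 [ 0.25942686 -0.99425538 -1.34493297]
```

View pics/c5.png

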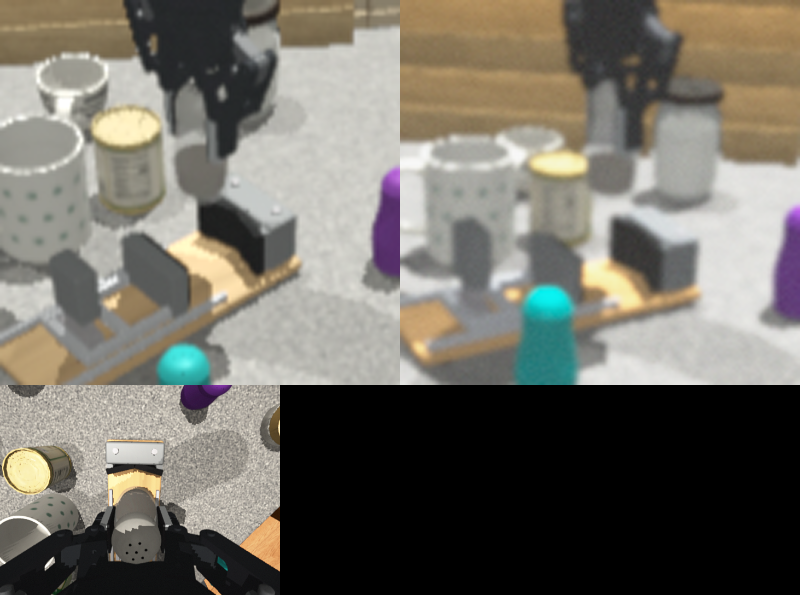

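Held upright: in the scene crop it hangs at (202,165), over the gap between jaw (160,270) and fixed jaw (245,235). Next I lower it.

```bash
python3 -m pendant '[[0.003,0,0.015,0,0,0,0.03],[0,0,0.02,0,0,0,0.03],[0,0,0.02,0,0,0,0.03],[0,0,0.01,0,0,0,0.03],[0,0,0.005,0,0,0,0.03],[0,0,0.003,0,0,0,0.03],[0,0,0.002,0,0,0,0.03],[0,0,0,0,0,0,0.03],[0,0,0,0,0,0,0.03]]'
```

```text
clock: 10.4
position: [620.1, 252.1, 83.1]
ee_rot: [0.998, 0.058, 0.001, -0.0]
contact_force: [0.7, -0.0, -1.8]
gripper_width: 35.6
grasp_force: 59.8
```

```bash
python3 -m pendant '[[0,0,0.001,0,0,0,0.03],[0,0,0.001,0,0,0,0.03],[0,0,0,0,0,0,0.03],[0,0,0,0,0,0,0.03]]'
```

```text
clock: 10.8
position: [619.7, 251.8, 80.3]
ee_rot: [0.998, 0.058, -0.0, 0.0]
contact_force: [0.1, 0.3, -1.5]
gripper_width: 36.0
grasp_force: 59.8
```

```bash
python3 -m pendant '[[0,0,0.001,0,0,0,0.03],[0,0,0,0,0,0,0.03],[0,0,0,0,0,0,0.03]]'; python3 -m pendant '[[0,0,0.001,0,0,0,0.03],[0,0,0,0,0,0,0.03],[0,0,0,0,0,0,0.03]]'; python3 -m pendant '[[0,0,0.001,0,0,0,0.03],[0,0,0,0,0,0,0.03],[0,0,0,0,0,0,0.03]]'
```

```text
clock: 11.1
position: [619.7, 251.8, 79.3]
ee_rot: [0.998, 0.058, -0.0, 0.0]
contact_force: [-0.2, 0.4, -2.4]
gripper_width: 35.7
grasp_force: 59.8
clock: 11.4
position: [619.7, 251.8, 78.3]
ee_rot: [0.998, 0.058, -0.0, 0.0]
contact_force: [0.5, -0.0, -1.3]
gripper_width: 36.1
grasp_force: 59.8
clock: 11.7
position: [619.9, 251.9, 77.8]
ee_rot: [0.998, 0.058, 0.0, -0.0]
contact_force: [-1.8, 0.0, 1.2]
gripper_width: 35.9
grasp_force: 60.3
```

```bash
python3 -m pendant '[[0,0,0.0005,0,0,0,0.03],[0,0,0,0,0,0,0.036],[0,0,0,0,0,0,0.04],[0,0,0,0,0,0,0.046],[0,0,0,0,0,0,0.054],[0,0,0,0,0,0,0.062],[0,0,0,0,0,0,0.066],[0,0,0,0,0,0,0.066],[0,0,0,0,0,0,0.066]]'; python3 -m pendant '[[0,0,-0.01,0,0,0,0.066],[0,0,-0.03,0,0,0,0.066],[0,0,-0.04,0,0,0,0.066],[0,0,-0.04,0,0,0,0.066],[-0.04,0,-0.01,0,0,0,0.066],[-0.04,0,0,0,0,0,0.066],[-0.04,0,0,0,0,0,0.066],[0,0,0,0,0,0,0.066],[0,0,0,0,0,0,0.066]]'
python3 - <<'E'
from h import *
print(arm.read_state()['position'])
a=shot('scene','s6.png')['image'];b=shot('side','d6.png')['image']
w=shot('wrist','w6.png')['image']
A=cv2.resize(a[130:230,180:290],(300,273),interpolation=cv2.INTER_CUBIC);B=cv2.resize(b[150:250,190:300],(300,273),interpolation=cv2.INTER_CUBIC)
c=np.zeros((546,800,3),np.uint8);c[:273,:300]=A;c[273:,:300]=B;c[:384,300:]=w[:,6:506]
cv2.imwrite('pics/c6.png',c[:,:,::-1])
E
```

```text
clock: 12.6
position: [619.7, 251.8, 76.8]
ee_rot: [0.998, 0.058, -0.0, 0.0]
contact_force: [-0.1, -0.5, -0.3]
gripper_width: 66.1
grasp_force: 0.0
clock: 13.5
position: [500.5, 238.3, 208.4]
ee_rot: [0.998, 0.058, 0.001, -0.001]
contact_force: [0.7, 0.3, 0.2]
gripper_width: 66.1
grasp_force: 0.0
[500.4928907  238.28134107 208.38439716]
```

View pics/c6.png

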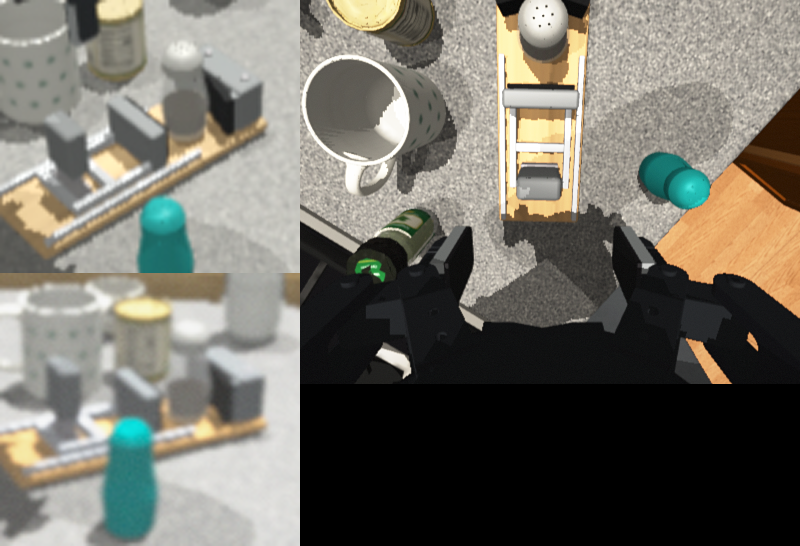

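The shaker stands upright in the gap (wrist image: cap at (845-300, 20), jaw at (540,98), handle at (540,182)). Back to the handle.

```bash
python3 -m pendant '[[0,-0.0035,0.03,0,0,0,0.066],[0,0,0.035,0,0,0,0.066],[0,0,0.035,0,0,0,0.066],[0,0,0.02,0,0,0,0.066],[0,0,0.01,0,0,0,0.066],[0,0,0,0,0,0,0.066],[0,0,0,0,0,0,0.05],[0,0,0,0,0,0,0.04],[0,0,0,0,0,0,0.03],[0,0,0,0,0,0,0.02],[0,0,0,0,0,0,0.02],[0,0,0,0,0,0,0.02]]'; python3 -m pendant '[[0.002,0,0,0,0,0,0.02],[0.002,0,0,0,0,0,0.02],[0.002,0,0,0,0,0,0.02],[0.002,0,0,0,0,0,0.02]]'; python3 -m pendant '[[0.002,0,0,0,0,0,0.02],[0.002,0,0,0,0,0,0.02],[0.002,0,0,0,0,0,0.02],[0.002,0,0,0,0,0,0.02]]'; python3 -m pendant '[[0.002,0,0,0,0,0,0.02],[0.002,0,0,0,0,0,0.02],[0.002,0,0,0,0,0,0.02],[0.002,0,0,0,0,0,0.02]]'
```

```text
clock: 14.85
position: [501.0, 242.0, 78.4]
ee_rot: [0.998, 0.058, 0.001, -0.001]
contact_force: [0.3, -0.5, 5.4]
gripper_width: 35.2
grasp_force: 60.3
clock: 15.25
position: [506.4, 242.5, 78.3]
ee_rot: [0.998, 0.057, -0.001, -0.0]
contact_force: [-8.5, 1.6, 12.2]
gripper_width: 35.3
grasp_force: 61.0
clock: 15.65
position: [513.9, 243.2, 78.4]
ee_rot: [0.998, 0.057, -0.002, 0.0]
contact_force: [-12.0, 1.4, 13.2]
gripper_width: 35.5
grasp_force: 61.2
clock: 16.05
position: [521.4, 243.9, 78.3]
ee_rot: [0.998, 0.057, -0.002, 0.0]
contact_force: [-11.8, 0.2, 13.0]
gripper_width: 35.6
grasp_force: 61.1
```

```bash
for i in 1 2; do python3 -m pendant '[[0.001,0,0,0,0,0,0.02],[0.001,0,0,0,0,0,0.02],[0.001,0,0,0,0,0,0.02]]'; done | egrep 'posi|contact'
```

```text
position: [524.4, 244.2, 78.3]
contact_force: [-10.2, 0.4, 12.1]
position: [527.3, 244.5, 78.3]
contact_force: [-11.7, 0.3, 13.3]
```

```bash
python3 -m pendant '[[0.001,0,0,0,0,0,0.02],[0.001,0,0,0,0,0,0.02]]'|egrep 'posi|contact'; python3 - <<'E'
from h import *
o=np.array([551.9,244.6]); x=np.array([.9936,.113]); y=np.array([-.113,.9936])
shot('wrist','w7.png')
im=cv2.imread('pics/w7.png'); cv2.imwrite('pics/w7c.png',cv2.resize(im[0:260,120:390],None,fx=2,fy=2))
E
```

```text
position: [529.3, 244.7, 78.3]
contact_force: [-11.7, 0.2, 13.7]
```

View pics/w7c.png

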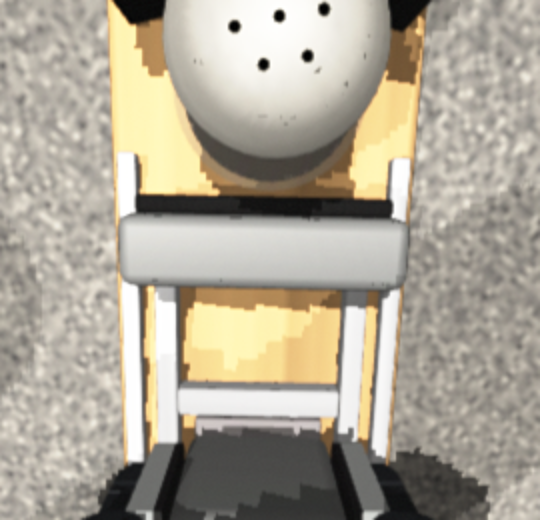

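The jaw's rubber edge is at crop row 198 (image row 99), with a small gap to the shaker's lower rim at crop (277,180). It is not touching yet.

```bash
python3 - <<'E'
from h import *
o=np.array([551.9,244.6]); x=np.array([.9936,.113])
p=onz('w7.png',252,99,58)[:2];print((p-o)@x)
E
for i in 1 2 3; do python3 -m pendant '[[0.001,0,0,0,0,0,0.02],[0.001,0,0,0,0,0,0.02]]'; done | egrep 'posi|contact'
```

```text
42.38282238127141
position: [531.1, 244.9, 78.4]
contact_force: [-12.5, -0.2, 14.1]
position: [532.8, 245.0, 78.3]
contact_force: [-12.8, 0.0, 14.6]
position: [534.8, 245.2, 78.3]
contact_force: [-13.2, 0.8, 13.8]
```

```bash
for i in 1 2 3; do python3 -m pendant '[[0.0005,0,0,0,0,0,0.02],[0.0005,0,0,0,0,0,0.02]]'; done | egrep 'posi|contact'
```

```text
position: [535.7, 245.3, 78.3]
contact_force: [-12.8, 0.0, 14.9]
position: [536.7, 245.4, 78.3]
contact_force: [-14.0, -0.6, 15.5]
position: [536.9, 245.4, 78.3]
contact_force: [-15.2, -0.2, 16.7]
```

```bash
python3 -m pendant '[[0.0005,0,0,0,0,0,0.02],[0,0,0,0,0,0,0.02]]'|egrep 'posi|contact'
```

```text
position: [537.1, 245.4, 78.3]
contact_force: [-16.7, 1.3, 16.9]
```

```bash
python3 -m pendant '[[0.0005,0,0,0,0,0,0.02],[0,0,0,0,0,0,0.02]]'|egrep 'posi|contact'
```

```text
position: [537.2, 245.4, 78.3]
contact_force: [-17.7, 1.1, 17.0]
```

```bash
python3 -m pendant '[[0.0005,0,0,0,0,0,0.02],[0,0,0,0,0,0,0.02],[0,0,0,0,0,0,0.02]]'|egrep 'posi|contact'
```

```text
position: [537.2, 245.4, 78.3]
contact_force: [-18.5, 1.6, 19.4]
```

```bash
python3 -m pendant '[[0.0005,0,0,0,0,0,0.02],[0,0,0,0,0,0,0.02],[0,0,0,0,0,0,0.02]]'|egrep 'posi|contact'
python3 - <<'E'
from h import *
o=np.array([551.9,244.6]); x=np.array([.9936,.113])
d=shot('wrist','w8.png');im=d['image'][:,:,::-1]
cv2.imwrite('pics/w8c.png',cv2.resize(im[0:260,120:390],None,fx=2,fy=2))
E
```

```text
position: [537.3, 245.4, 78.3]
contact_force: [-19.3, 0.9, 19.0]
```

View pics/w8c.png

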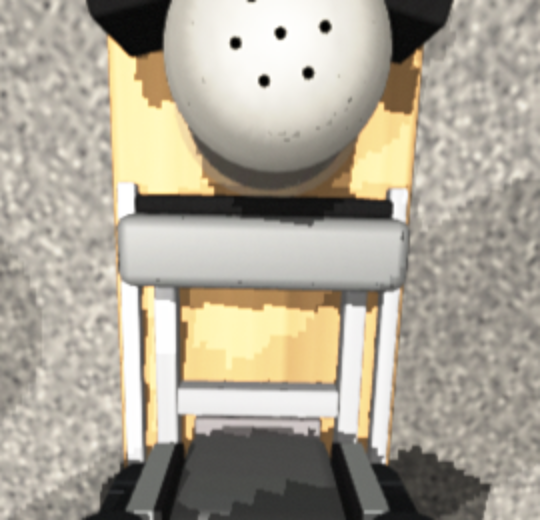

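The jaw's edge (crop row 198) now sits against the shaker's body (rim at row 187, hidden below), and the shaker is upright in the V. The force rise of about 7 N agrees, so I release.

```bash
python3 -m pendant '[[0,0,0,0,0,0,0.036],[0,0,0,0,0,0,0.045],[0,0,0,0,0,0,0.055],[0,0,0,0,0,0,0.064],[0,0,0,0,0,0,0.064],[0,0,-0.01,0,0,0,0.064],[0,0,-0.03,0,0,0,0.064],[0,0,-0.04,0,0,0,0.064],[0,0,-0.04,0,0,0,0.064],[-0.03,0,-0.03,0,0,0,0.064],[0,0,0,0,0,0,0.064],[0,0,0,0,0,0,0.064]]'
python3 - <<'E'
from h import *
w=shot('wrist','w9.png')['image']
a=shot('scene','s9.png')['image']
A=cv2.resize(a[130:230,180:290],(440,400),interpolation=cv2.INTER_CUBIC)
c=np.zeros((400,800,3),np.uint8);c[:,:440]=A;c[:384,440:]=w[:,70:430]
cv2.imwrite('pics/c9.png',c[:,:,::-1])
o=np.array([551.9,244.6]); x=np.array([.9936,.113])
E
```

```text
clock: 20.35
position: [512.9, 243.1, 228.3]
ee_rot: [0.998, 0.058, 0.001, -0.001]
contact_force: [-0.0, -0.0, -0.0]
gripper_width: 63.9
grasp_force: 0.0
```

View pics/c9.png

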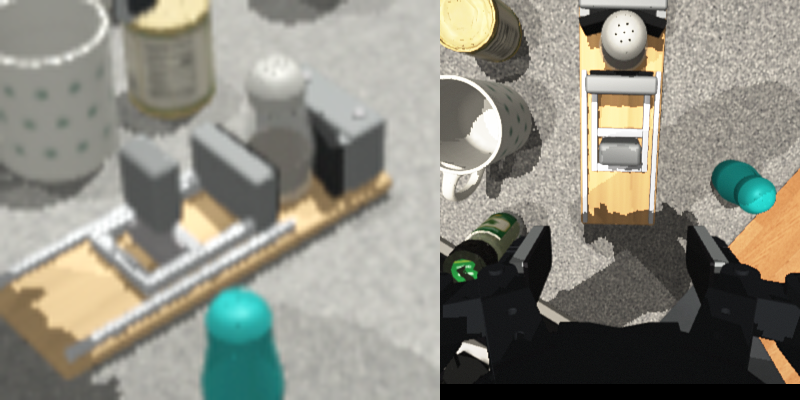

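The shaker stands upright between the jaw and the V, the handle is still forward against the jaw, and the gripper is clear. I hand it in.

```bash
python3 -c "
from bench import arm
print(arm.job_done())"
```

```text
the job is handed in; nothing more can be done
None
```

I handed the job in with the shaker standing upright on the board, nipped against the V at an estimated 7 N judging by the rise in push force. The handle is released, and the arm was clear of everything after about 20 s. The hand-in gave no verdict, so I don't know the judged result.

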